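Feed a sample-tube rack into the analyser with the star handle

ROBOT

A 6-joint arm with a two-finger parallel gripper is mounted at the origin on the work surface. World frame = base frame: x ahead of the robot, y to its left, z up, the work surface at z = 0. Lengths are in m, angles in rad, forces in N, time in s.
With the tool pointing down it reaches from about 0.15 to 0.775 m from the base axis. Payload 6.1 kg.
Tool frame: the origin (TCP) lies between the finger pads; the fingertips stand 22 mm ahead of it and the grasp point (between the pads) lies 3 mm ahead of it; z points along the fingers, x is the direction in which the jaws open and shut, and the axes are right-handed (so a half turn about z gives the same grasp; the last joint's range is limited). The gripper opens to 85 mm and grips with 20 to 120 N. Pads are 22 mm wide; open, the fingers measure 114 mm over their backs; the gripper's body (76 mm by 85 mm) begins 54 mm behind the grasp point. The pads swing forward as they close: fully open they stand 13 mm farther back than shut.
Start: joints at [1.127, 0.126, -0.04, 1.405, 0, 1.571], TCP at [0.225, 0.474, 0.253] pointing down, gripper open.
Joint ranges: [-2.72, 2.72], [-0.95, 1.95], [-1.27, 1.35], [-1.78, 2.02], [-1.46, 1.47], [-3.14, 3.14]. Speed limits (rad/s): [2.39, 2.39, 3.01, 3.14, 3.14, 3.14].

INTERFACE

Orientations are given as a rotation vector (axis times angle).
In Python, from plant import r gives the robot as it stands. The module is installed in compiled form; this text tells all that it offers.
- The arm moves only by the tool step_arm, never from a script. Its argument "increments" is a list of rows, each an object with "slide": the shift along the tool's x, y, z as a fraction of full scale, a list of three; "rotation": the turn, a rotation vector about the tool's x, y, z as a fraction of full scale, a list of three; "fingers": the finger opening in mm, from 0 to 85.4. In form: [{"slide": [dx, dy, dz], "rotation": [rx, ry, rz], "fingers": fingers}, ...]. A call has 1 to 12 rows; each row is the pose to reach, as a shift and turn from the pose commanded when the call began, along the tool's axes at that moment, turning the shorter way round; what a row does not reach only later rows make up. Full scale, the value 1, is 0.5 m for a shift and 180 degrees for a turn. A row lasts 1/12 s, in which the tool goes at most 41.7 mm and 7.16 degrees, less where a joint would pass 70% of its speed; a pose out of reach is approached as far as the arm can. A call with a number of a shift or a turn outside -1 to 1 is refused whole. A call with a gripper value outside its range is refused whole. The fingers move at their own pace and stop on an object; the grip force is fixed at half the most. Time passes only in rows, so rows that repeat a pose let the fingers close. It gives the time, the measured TCP pose, the force and the opening at its end, in the units of the state.
- r.get_state(): the state, without advancing time (a new reading comes with each control period).
- r.camera(name): name is "scene" or "side" or "wrist"; returns the picture (480x640x3 uint8, blue, green, red); there is no depth.
- r.calibration(name): a dict with "fx", "fy", "cx", "cy" (pixels), "D" ([k1, k2, p1, p2, k3] as OpenCV has them; the pictures are not rectified), "extrinsics" (4x4, takes a point from world to camera coordinates). Camera axes: x right, y up, looking along -z (the intrinsics and any distortion apply to the point x, -y, -z); pixel columns grow to the right and rows downward; lengths in m; the calibration is good to about 2 mm. A picture is of the moment at which its call begins: read the wrist's pose just before it. calibration takes no time and is no camera call; for the wrist camera it gives the pose at the moment of the call.
- r.sign_off(): hands the job in, once; it reports no verdict.
The state is a dict: "clock": time; "joint_pos": joint angles; "qd": joint speeds; "joint_torque": joint torques, N m; "tcp_pos": TCP position; "tool_rot": TCP orientation; "wrist_force": force on the tool from outside, world axes, zero at the start; "ft_torque": the same for the moment, N m; "width": opening from 0.0 (shut) to 1.0 (fully open).
Only numpy, scipy, OpenCV 4.12 (cv2) and the standard library are available. Lean on these libraries where they do the work, as an engineer would, in place of code of your own. Each camera call takes 0.05 s, during which the arm holds its last target. There are 200 camera calls.

TASK

Stand the long tube rack in the open lane of the rack feeder, between the pusher and the hood, and let go of it. Then wind the spoked handle clockwise, spoke after spoke, until the pusher has driven the rack into the hood and holds it snug against the sprung stop hidden inside; feel for the stop and do not force it. Move the rack in with the handle only, not by pushing the pusher by hand, leave the other things where they stand, and take the gripper away at the end.

Things in the scene. Friction and masses are not known exactly. Their poses are not given: they have to be found in the camera images.
- rack: Long white tube rack, 140 mm (its x) by 22 mm (y), body 60 mm high, about 0.35 kg, on the bench at first. Four capped tubes (16 mm wide, tops at 98 mm, at x = +-34, +-56 mm) beside a solid raised grip block in the middle (40 mm long, 22 mm wide, top at 85 mm): grasp it there across its width at 70 to 75 mm height. Same either way round. Origin: centre of its underside.
- feeder: Rack feeder, fixed; yaw varies. Origin: on the bench under the handle's vertical axis. Black base plate 10 mm thick (x -63 to 100, y +-120 mm under the handle; x 100 to 200, y +-210 mm under the lane). The lane is a channel along y centred on x = 155 mm, 30 mm wide inside, floor at z = 10, walls up to z = 32, then lips flaring outwards to z = 42 mm; open above from the hood (y = -50 mm) to the pusher.
- lane_load (a point): Where the rack's origin goes: on the lane floor, at x = 155, y = 50, z = 10 mm of the feeder, the rack's long x axis along the feeder's y. Anywhere within 25 mm along the lane will do.
- hood_mouth (a point): Middle of the hood's mouth at the lane floor (feeder x = 155, y = -50, z = 10 mm). The hood is a tunnel over the lane from here to y = -210 mm; outside x = 110 to 200 mm, top at z = 161 mm. Hidden inside is a sprung stop (10 N per mm) whose place differs every time: the rack meets it with its origin somewhere between feeder y = -15 and -45 mm.
- guard_mid (a point): Middle of the top of the flat guard plate over the far half of the handle: feeder x from 30 to 92 mm, y from -108 to 108 mm, z from 82 to 88 mm. It keeps fingers from going round with a spoke: a spoke can be pushed only on the side with feeder x below about 10 mm, then the next one must be taken.
- pusher: Aluminium block in the lane, 24 mm wide, 30 mm long, 42 mm high, that drives the rack towards the feeder's -y. Origin: at the lane floor, middle of its front face (towards the hood). It is at feeder y = 160 mm at handle angle 0 and moves 25 mm per radian of the handle. Not to be touched by the robot.
- capstan_hub (a point): On the handle's vertical axis at the height of the spokes' centre lines, 70 mm above the bench. Hub 48 mm across (top at 86 mm) on a column 44 mm across; four level steel spokes 90 degrees apart, 10 mm thick, each ending in a black ball 18 mm across, centred 80 mm from the axis. Under the spokes on the open side there is free room down to the base plate (z = 10 mm).
- capstan (a joint): Handle angle q, rad, growing clockwise from above (drives the rack in); starts at 0 to 0.8, stays where left. Spokes lie at -q + 0, 90, 180, 270 degrees counter-clockwise from the feeder's x. Pushed 60 mm from the axis, it turns freely at 7 to 9 N; at the stop the push climbs: 12 to 16 N is snug, 24 N too much (50 N on the rack). Let go, its friction keeps up to 16 N on the rack.
- short_rack: Bystander: an empty low white rack, 90 x 30 x 45 mm, without a raised grip. Origin: centre of its underside. Leave alone.
- reagent_bottle: Bystander: brown bottle, 52 mm across, 110 mm high. Leave alone.
- jar: Bystander: white jar, 48 mm across, 60 mm high. Leave alone.
- beaker: Bystander: clear beaker, 60 mm across, 75 mm high. Leave alone.
- tip_box: Bystander: blue box with a grey lid, 104 x 79 x 62 mm. Leave alone.
- tape_roll: Bystander: roll of tape lying flat, 60 mm across, 19 mm high. Leave alone.

How it is judged:
By the outcome, as a careful person would: the job done as asked, in the order asked, and still so for the second after the job is handed in, with the robot touching nothing.
It also fails if it takes over 72 s, if anything falls off the work surface, if the arm or the gripper's body presses on something with over 40 N, if the wrist force passes 120 N, or if a joint passes its speed limit or range.

## Working session

There is one attempt and no reset: what is moved stays moved. The work goes in short steps, Python scripts to look and compute and a tool call to move; the robot and the scene stay as the last step left them, time stands still between calls to the robot, and variables do not carry over. Pictures are saved under pics/ and viewed, about 8 in all and at most 12, crops included, and the job is handed in when it is done.

Besides the shell and the picture viewer there is one more tool, called after "Request:" by a JSON object that holds its "fn" and its "kwargs", one argument or row to a line. step_arm: Moves the arm, as the interface text tells. Shift numbers are shares of 0.5 m and turn numbers shares of 180 degrees, none past 1 either way. Its arguments: {"type":"object","properties":{"increments":{"type":"array","items":{"type":"object","properties":{"slide":{"type":"array","items":{"type":"number"}},"rotation":{"type":"array","items":{"type":"number"}},"fingers":{"type":"number"}}}}},"required":["increments"]}

```bash
mkdir -p pics; ls; python3 - <<'E'
from plant import r
import cv2,numpy as np
s=r.get_state();print({k:np.round(v,3).tolist() for k,v in s.items()})
for n in("scene","side"):
    cv2.imwrite(f"pics/{n}0.png",r.camera(n));c=r.calibration(n);print(n,c["fx"],c["fy"],c["cx"],c["cy"],c["D"]);print(np.round(c["extrinsics"],3))
E
```

```text
pics
{'clock': 0.0, 'joint_pos': [1.127, 0.126, -0.041, 1.405, 0.0, 1.571], 'qd': [-0.0, -0.001, -0.001, 0.0, -0.001, 0.001], 'joint_torque': [0.002, -43.592, 35.292, 0.017, 0.0, 0.0], 'tcp_pos': [0.225, 0.474, 0.252], 'tool_rot': [2.655, 1.678, -0.002], 'wrist_force': [0.067, -0.203, -0.449], 'ft_torque': [0.027, -0.041, 0.049], 'width': 0.998}
scene 457.386464953523 457.386464953523 329.3406943185518 245.30150170602647 [0.02138245 0.         0.         0.         0.        ]
[[ 0.296  0.955 -0.009 -0.17 ]
 [-0.709  0.226  0.668  0.345]
 [ 0.64  -0.191  0.744 -1.449]
 [ 0.     0.     0.     1.   ]]
side 541.5766595952218 541.5766595952218 318.01412255555516 240.3815730357044 [-0.09114032  0.          0.          0.          0.        ]
[[ 0.989 -0.144  0.015 -0.549]
 [ 0.102  0.768  0.633 -0.102]
 [-0.102 -0.625  0.774 -1.243]
 [ 0.     0.     0.     1.   ]]
```

View pics/scene0.png

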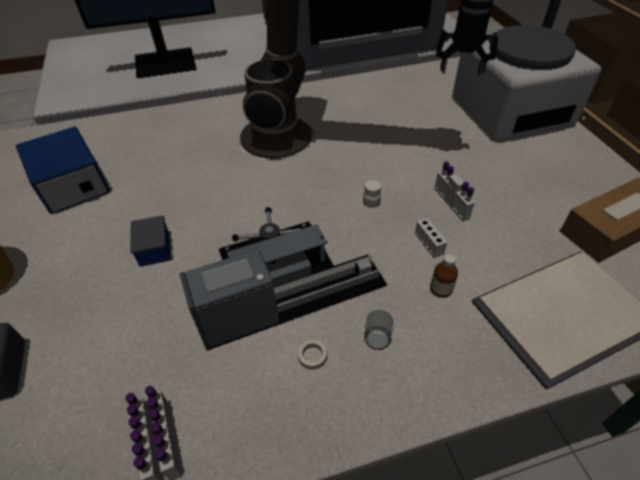

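View pics/side0.png

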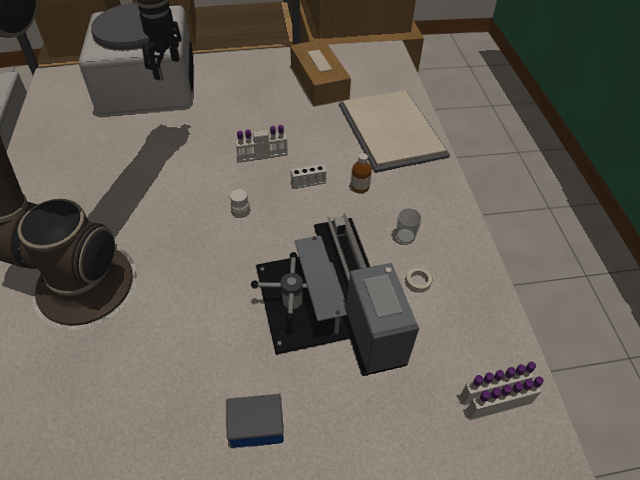

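The scene view shows the rack at about (455,190), the feeder at (285,270) and the hood at (230,300). In the side view the rack is at (262,143), the hub at (291,283) and the hood at (382,315).

```bash
cat > h.py <<'E'
from plant import r
import cv2,numpy as np
from scipy.spatial.transform import Rotation as R
def ray(c,p):
    K=np.array([[c["fx"],0,c["cx"]],[0,c["fy"],c["cy"]],[0,0,1.]])
    u=cv2.undistortPoints(np.array(p,float).reshape(-1,1,2),K,np.array(c["D"],float)).reshape(-1,2)
    E=np.array(c["extrinsics"]);d=np.c_[u[:,0],-u[:,1],-np.ones(len(u))]@E[:3,:3]
    return -E[:3,:3].T@E[:3,3],d
def onz(c,p,z):
    o,d=ray(c,p);return o+d*((z-o[2])/d[:,2])[:,None]
def blobs(m,amin):
    n,l,s,ce=cv2.connectedComponentsWithStats(m.astype(np.uint8))
    return [(ce[i],s[i,4]) for i in range(1,n) if s[i,4]>=amin]
def go(p,yaw_rv=None):
    """shift & turn fractions from current pose to target TCP position p / rotation"""
    s=r.get_state();Rc=R.from_rotvec(s["tool_rot"])
    sl=Rc.inv().apply(np.array(p)-s["tcp_pos"])/.5
    ro=(Rc.inv()*yaw_rv).as_rotvec()/np.pi if yaw_rv is not None else None
    return np.round(sl,4),None if ro is None else np.round(ro,4)
E
python3 - <<'E'
from h import *
for n in("scene","side"):
    im=cv2.imread(f"pics/{n}0.png");c=r.calibration(n)
    hsv=cv2.cvtColor(im,cv2.COLOR_BGR2HSV)
    m=cv2.inRange(hsv,(125,80,30),(165,255,255))
    for ce,a in blobs(m,6):
        if ce[1]<220: print(n,ce.round(1),a,onz(c,[ce],.092).round(4))
im=cv2.imread("pics/side0.png")[205:385,230:450]
cv2.imwrite("pics/sc.png",cv2.resize(im,None,fx=3.3,fy=3.3,interpolation=cv2.INTER_CUBIC))
E
```

```text
scene [448.2 166. ] 33 [[0.4021 0.379  0.092 ]]
scene [468.  187.1] 35 [[0.4924 0.3873 0.092 ]]
side [280.3 128.5] 33 [[0.5063 0.3854 0.092 ]]
side [272.3 129.8] 31 [[0.4843 0.383  0.092 ]]
side [239.2 134.5] 34 [[0.3945 0.3752 0.092 ]]
side [247.5 133.3] 35 [[0.4169 0.3769 0.092 ]]
```

View pics/sc.png

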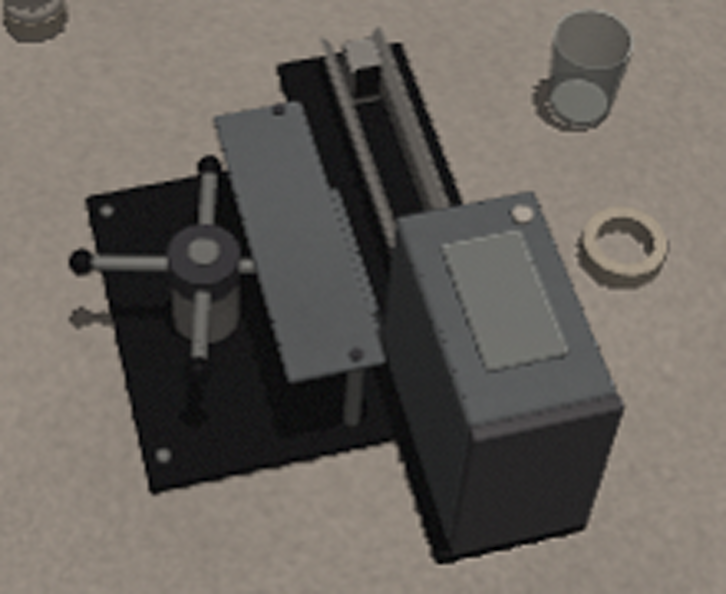

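Crop of the feeder: base corners at (88,199), (152,492), (278,65), (402,42), (437,562). Guard corners are at (216,118), (290,382), (385,360), hood top corners at (397,220), (533,193), (622,407), (472,438), and balls at (208,165) and (81,262).

```bash
python3 - <<'E'
from h import *
c=r.calibration("side")
L=[((88,199),-63,120,10),((152,492),-63,-120,10),((278,65),100,210,10),((402,42),200,210,10),((437,562),100,-210,10),
((216,118),30,108,88),((290,382),30,-108,88),((385,360),92,-108,88),((297,103),92,108,88),
((397,220),110,-50,161),((533,193),200,-50,161),((622,407),200,-210,161),((472,438),110,-210,161),((203,250),0,0,86)]
W=[];F=[]
for p,x,y,z in L:
    W.append(onz(c,[np.array(p)/3.3+[230,205]],z/1e3)[0,:2]);F.append([x/1e3,y/1e3])
W=np.array(W);F=np.array(F)
U,_,Vt=np.linalg.svd((F-F.mean(0)).T@(W-W.mean(0)));Q=Vt.T@U.T
t=W.mean(0)-Q@F.mean(0);print("det",np.linalg.det(Q),"yaw",np.degrees(np.arctan2(Q[1,0],Q[0,0])),"origin",t)
print(((W-F@Q.T-t)*1e3).round(1).tolist())
for p in((208,165),(81,262)):
    w=onz(c,[np.array(p)/3.3+[230,205]],.070)[0,:2];f=Q.T@(w-t);print("ball",f,np.degrees(np.arctan2(f[1],f[0])))
for f in((155,50),(155,160)):print(f,Q@(np.array(f)/1e3)+t)
E
```

```text
det 0.9999999999999999 yaw 5.522193436484199 origin [ 0.48003091 -0.11692664]
[[2.4, -2.6], [2.1, -0.2], [0.8, -0.5], [-1.0, 0.6], [1.3, 1.6], [1.8, -0.9], [1.3, 1.2], [-0.0, 2.8], [-3.0, -1.0], [0.3, -4.1], [-2.8, -3.9], [-2.5, 1.5], [-0.8, 2.8], [0.1, 2.8]]
ball [0.02043406 0.08213649] 76.02946910114326
ball [-0.0773082   0.02260564] 163.7005871991373
(155, 50) [ 0.62949999 -0.05224283]
(155, 160) [0.61891455 0.05724666]
```

```bash
cat >> h.py <<'E'
def down(a):
    a=np.radians(a);x=np.array([np.cos(a),np.sin(a),0]);z=np.array([0,0,-1.])
    return R.from_matrix(np.c_[x,np.cross(z,x),z])
E
python3 -c "
from h import *
print(go([.449,.381,.22],down(95.2)))"
```

```text
(array([0.0245, 0.4838, 0.0652]), array([-1.000e-04,  4.000e-04, -1.702e-01]))
```

Request:
{"fn": "step_arm", "kwargs": {
  "increments": [
    {"slide": [0.0245, 0.484, 0.065], "rotation": [0, 0, -0.17], "fingers": 60},
    {"slide": [0.0245, 0.484, 0.065], "rotation": [0, 0, -0.17], "fingers": 60},
    {"slide": [0.0245, 0.484, 0.065], "rotation": [0, 0, -0.17], "fingers": 60},
    {"slide": [0.0245, 0.484, 0.065], "rotation": [0, 0, -0.17], "fingers": 60},
    {"slide": [0.0245, 0.484, 0.065], "rotation": [0, 0, -0.17], "fingers": 60},
    {"slide": [0.0245, 0.484, 0.065], "rotation": [0, 0, -0.17], "fingers": 60},
    {"slide": [0.0245, 0.484, 0.065], "rotation": [0, 0, -0.17], "fingers": 60},
    {"slide": [0.0245, 0.484, 0.065], "rotation": [0, 0, -0.17], "fingers": 60},
    {"slide": [0.0245, 0.484, 0.065], "rotation": [0, 0, -0.17], "fingers": 60}
  ]
}}

```text
clock: 0.85
tcp_pos: [0.4491, 0.3809, 0.2202]
tool_rot: [-2.12, -2.317, 0.002]
wrist_force: [-1.0, -0.7, 0.2]
width: 0.703
```

```bash
python3 - <<'E'
from h import *
s=r.get_state();print(s["clock"],s["tcp_pos"],s["tool_rot"],s["joint_pos"])
im=r.camera("wrist");c=r.calibration("wrist");cv2.imwrite("pics/w1.png",im)
m=cv2.inRange(cv2.cvtColor(im,cv2.COLOR_BGR2HSV),(125,80,30),(165,255,255))
for ce,a in blobs(m,30):print(ce.round(1),a,onz(c,[ce],.095).round(4))
E
```

```text
0.85 [0.44907149 0.38094029 0.22015573] [-2.12017132 -2.31728771  0.00244419] [7.03247404e-01 2.50222670e-01 3.94403612e-02 1.36165137e+00
 5.37766316e-04 6.14463319e-01]
[322.7 150.4] 455 [[0.392  0.3766 0.095 ]]
[325.8 182.7] 198 [[0.4119 0.3804 0.095 ]]
[322.9 285.8] 321 [[0.4827 0.3851 0.095 ]]
[323.1 314.8] 307 [[0.5048 0.3873 0.095 ]]
```

View pics/w1.png

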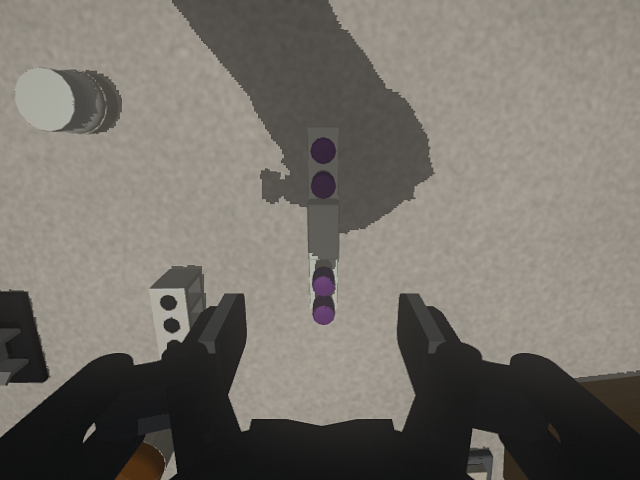

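The wrist view shows the rack running down column 323, with caps at rows 150, 185, 286 and 315 and the grip block at rows 205–256. The fingers straddle it, and the short rack at (170,310) is well clear.

```bash
python3 -c "
from h import *
print(onz(r.calibration('wrist'),[[323,230]],.085));print(go([.448,.382,.075],down(95.4)))"
```

```text
[[0.44583442 0.38183087 0.085     ]]
(array([ 0.0012, -0.0005,  0.2913]), array([-0.0003,  0.    , -0.0012]))
```

Request:
{"fn": "step_arm", "kwargs": {
  "increments": [
    {"slide": [0.001, -0.003, 0.08], "rotation": [0, 0, -0.001], "fingers": 55},
    {"slide": [0.001, -0.003, 0.16], "rotation": [0, 0, -0.001], "fingers": 50},
    {"slide": [0.001, -0.003, 0.22], "rotation": [0, 0, -0.001], "fingers": 50},
    {"slide": [0.001, -0.003, 0.27], "rotation": [0, 0, -0.001], "fingers": 50},
    {"slide": [0.001, -0.003, 0.29], "rotation": [0, 0, -0.001], "fingers": 50},
    {"slide": [0.001, -0.003, 0.29], "rotation": [0, 0, -0.001], "fingers": 50},
    {"slide": [0.001, -0.003, 0.29], "rotation": [0, 0, -0.001], "fingers": 10},
    {"slide": [0.001, -0.003, 0.29], "rotation": [0, 0, -0.001], "fingers": 10},
    {"slide": [0.001, -0.003, 0.29], "rotation": [0, 0, -0.001], "fingers": 10},
    {"slide": [0.001, -0.003, 0.29], "rotation": [0, 0, -0.001], "fingers": 10},
    {"slide": [0.001, -0.003, 0.29], "rotation": [0, 0, -0.001], "fingers": 10},
    {"slide": [0.001, -0.003, 0.29], "rotation": [0, 0, -0.001], "fingers": 10}
  ]
}}

```text
clock: 1.9
tcp_pos: [0.4485, 0.3826, 0.0783]
tool_rot: [-2.115, -2.323, -0.006]
wrist_force: [-2.0, -1.3, 6.6]
width: 0.244
```

```bash
python3 -c "
from h import *
s=r.get_state();print(s['width']*85.4,s['tcp_pos'])
print(go([.45,.38,.25],down(95.4)));print(go([.6295,-.052,.25],down(5.5)))"
```

```text
20.811371523908367 [0.44849027 0.38260298 0.07828903]
(array([-0.0045,  0.0034, -0.3434]), array([ 0.0008, -0.0009, -0.0002]))
(array([-0.8983,  0.2802, -0.3451]), array([-0.    , -0.0013,  0.4992]))
```

Request:
{"fn": "step_arm", "kwargs": {
  "increments": [
    {"slide": [0, 0, -0.06], "rotation": [0, 0, 0], "fingers": 10},
    {"slide": [0, 0, -0.14], "rotation": [0, 0, 0], "fingers": 10},
    {"slide": [0, 0, -0.22], "rotation": [0, 0, 0], "fingers": 10},
    {"slide": [0, 0, -0.29], "rotation": [0, 0, 0], "fingers": 10},
    {"slide": [-0.03, 0.01, -0.34], "rotation": [0, 0, 0.02], "fingers": 10},
    {"slide": [-0.09, 0.03, -0.345], "rotation": [0, 0, 0.05], "fingers": 10},
    {"slide": [-0.16, 0.05, -0.345], "rotation": [0, 0, 0.085], "fingers": 10},
    {"slide": [-0.23, 0.07, -0.345], "rotation": [0, 0, 0.12], "fingers": 10},
    {"slide": [-0.3, 0.09, -0.345], "rotation": [0, 0, 0.155], "fingers": 10},
    {"slide": [-0.37, 0.11, -0.345], "rotation": [0, 0, 0.19], "fingers": 10},
    {"slide": [-0.44, 0.13, -0.345], "rotation": [0, 0, 0.225], "fingers": 10},
    {"slide": [-0.48, 0.15, -0.345], "rotation": [0, 0, 0.245], "fingers": 10}
  ]
}}

```text
clock: 2.9
tcp_pos: [0.5451, 0.1463, 0.2488]
tool_rot: [2.837, 1.348, -0.0]
wrist_force: [-0.0, 1.9, -3.3]
width: 0.243
```

```bash
python3 -c "
from h import *
s=r.get_state();print(s['width']*85.4,s['tcp_pos'])
print(go([.6295,-.052,.25],down(5.5)))"
```

```text
20.77631829438332 [0.54507498 0.14630791 0.24884854]
(array([-0.2008,  0.3814, -0.0018]), array([0.0004, 0.    , 0.2518]))
```

Request:
{"fn": "step_arm", "kwargs": {
  "increments": [
    {"slide": [-0.03, 0.06, 0], "rotation": [0, 0, 0.04], "fingers": 10},
    {"slide": [-0.07, 0.13, 0], "rotation": [0, 0, 0.08], "fingers": 10},
    {"slide": [-0.1, 0.19, 0], "rotation": [0, 0, 0.12], "fingers": 10},
    {"slide": [-0.13, 0.25, 0], "rotation": [0, 0, 0.155], "fingers": 10},
    {"slide": [-0.16, 0.31, 0], "rotation": [0, 0, 0.19], "fingers": 10},
    {"slide": [-0.185, 0.35, 0], "rotation": [0, 0, 0.22], "fingers": 10},
    {"slide": [-0.2, 0.381, 0], "rotation": [0, 0, 0.245], "fingers": 10},
    {"slide": [-0.2, 0.381, 0], "rotation": [0, 0, 0.252], "fingers": 10},
    {"slide": [-0.2, 0.381, 0], "rotation": [0, 0, 0.252], "fingers": 10},
    {"slide": [-0.2, 0.381, 0], "rotation": [0, 0, 0.252], "fingers": 10}
  ]
}}

```text
clock: 3.73
tcp_pos: [0.6305, -0.0473, 0.2483]
tool_rot: [-3.137, -0.163, 0.001]
wrist_force: [0.6, -0.3, -3.9]
width: 0.246
```

```bash
python3 - <<'E'
from h import *
s=r.get_state();print(s['clock'],s['width']*85.4,s['tcp_pos'],R.from_rotvec(s['tool_rot']).as_matrix().round(3).tolist(),s["joint_pos"][5])
cv2.imwrite("pics/w2.png",r.camera("wrist"))
cv2.imwrite("pics/s2.png",cv2.resize(r.camera("side")[120:390,220:460],None,fx=2.2,fy=2.2,interpolation=cv2.INTER_CUBIC))
E
```

```text
3.7333 21.030493812777813 [ 0.63048971 -0.04728484  0.24826463] [[0.995, 0.104, -0.0], [0.104, -0.995, 0.0], [-0.0, -0.001, -1.0]] 1.3918856794211187
```

View pics/w2.png

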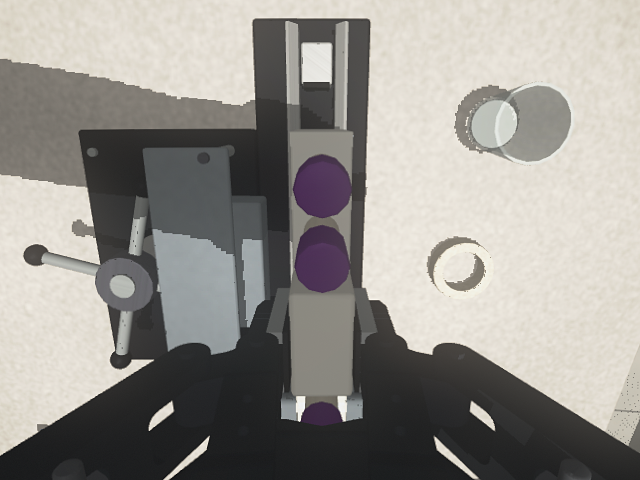

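The wrist view shows the lane (lips at columns 286–348), the pusher top at (317,63) and plate corners (253,19), (370,19), (80,131). Guard corners are at (144,149) and (228,148), the hub top at (123,287), and balls at (35,255) and (121,359).

```bash
python3 - <<'E'
from h import *
c=r.calibration("wrist")
L=[((253,19),100,210,10),((370,19),200,210,10),((80,131),-63,120,10),((144,149),30,108,88),((228,148),92,108,88),((123,287),0,0,86)]
W=np.array([onz(c,[p],z/1e3)[0,:2] for p,x,y,z in L]);F=np.array([[x,y] for p,x,y,z in L])/1e3
U,_,Vt=np.linalg.svd((F-F.mean(0)).T@(W-W.mean(0)));Q=Vt.T@U.T
t=W.mean(0)-Q@F.mean(0);print("yaw",np.degrees(np.arctan2(Q[1,0],Q[0,0])),"origin",t)
print(((W-F@Q.T-t)*1e3).round(1).tolist())
for n,p,z in(("ball",(35,255),.07),("ball",(121,359),.07),("pushtopfront",(317,84),.052),("lipL",(286,60),.042),("lipR",(348,60),.042)):
    w=onz(c,[p],z)[0,:2];f=Q.T@(w-t);print(n,w,f,np.degrees(np.arctan2(f[1],f[0])))
print("capcol rack", onz(c,[(322,185),(321.5,345)],.27), onz(c,[(321.5,345)],.255))
print("lane",Q@[.155,.05]+t)
E
```

```text
yaw 5.9722754880092435 origin [ 0.47902514 -0.11650156]
[[0.4, -0.5], [-2.0, -0.7], [2.3, -0.1], [1.0, 0.3], [-0.9, 0.5], [-0.8, 0.5]]
ball [ 0.39754014 -0.10301641] [-0.07963963  0.02189024] 164.63087494909504
ball [ 0.46496878 -0.1949826 ] [-0.0221458  -0.07659255] -106.12657862582469
pushtopfront [0.61617053 0.05312954] [0.15405066 0.15444081] 45.0724618800186
lipL [0.59017352 0.0690308 ] [0.12984923 0.17296068] 53.1028209873131
lipR [0.63818228 0.07406722] [0.17812145 0.17297458] 44.16013706362989
capcol rack [[ 0.62424698  0.0095881   0.27      ]
 [ 0.62898882 -0.0366504   0.27      ]] [[ 0.62997921 -0.0459855   0.255     ]]
lane [ 0.62798149 -0.05064563]
```

```bash
python3 -c "
from h import *
s=r.get_state();print(s['tcp_pos'],abs(s['qd']).max())
print(go([.6285,-.05,.088],down(5.9)))"
```

```text
[ 0.63041413 -0.04668802  0.24852771] 0.005545476727596582
(array([-0.0045,  0.0063,  0.3211]), array([-0.0001, -0.    ,  0.0006]))
```

Request:
{"fn": "step_arm", "kwargs": {
  "increments": [
    {"slide": [-0.004, 0.006, 0.05], "rotation": [0, 0, 0], "fingers": 10},
    {"slide": [-0.004, 0.006, 0.12], "rotation": [0, 0, 0], "fingers": 10},
    {"slide": [-0.004, 0.006, 0.18], "rotation": [0, 0, 0], "fingers": 10},
    {"slide": [-0.004, 0.006, 0.21], "rotation": [0, 0, 0], "fingers": 10},
    {"slide": [-0.004, 0.006, 0.23], "rotation": [0, 0, 0], "fingers": 10},
    {"slide": [-0.004, 0.006, 0.25], "rotation": [0, 0, 0], "fingers": 10},
    {"slide": [-0.004, 0.006, 0.27], "rotation": [0, 0, 0], "fingers": 10},
    {"slide": [-0.004, 0.006, 0.29], "rotation": [0, 0, 0], "fingers": 10},
    {"slide": [-0.004, 0.006, 0.305], "rotation": [0, 0, 0], "fingers": 10},
    {"slide": [-0.004, 0.006, 0.315], "rotation": [0, 0, 0], "fingers": 10},
    {"slide": [-0.004, 0.006, 0.315], "rotation": [0, 0, 0], "fingers": 10}
  ]
}}

```text
clock: 4.75
tcp_pos: [0.6286, -0.0507, 0.0897]
tool_rot: [-3.137, -0.161, 0.002]
wrist_force: [-1.4, -0.4, -4.0]
width: 0.249
```

Request:
{"fn": "step_arm", "kwargs": {
  "increments": [
    {"slide": [0, 0, 0.003], "rotation": [0, 0, 0], "fingers": 10},
    {"slide": [0, 0, 0.004], "rotation": [0, 0, 0], "fingers": 10},
    {"slide": [0, 0, 0.004], "rotation": [0, 0, 0], "fingers": 10}
  ]
}}

```text
clock: 5.0
tcp_pos: [0.6294, -0.0508, 0.0893]
tool_rot: [3.137, 0.161, 0.001]
wrist_force: [0.1, 0.3, -4.7]
width: 0.248
```

Request:
{"fn": "step_arm", "kwargs": {
  "increments": [
    {"slide": [0, 0, 0.003], "rotation": [0, 0, 0], "fingers": 10},
    {"slide": [0, 0, 0.006], "rotation": [0, 0, 0], "fingers": 10},
    {"slide": [0, 0, 0.006], "rotation": [0, 0, 0], "fingers": 10},
    {"slide": [0, 0, 0.006], "rotation": [0, 0, 0], "fingers": 10}
  ]
}}

```text
clock: 5.33
tcp_pos: [0.6295, -0.0507, 0.0883]
tool_rot: [3.137, 0.162, 0.004]
wrist_force: [-4.4, 0.9, 8.6]
width: 0.243
```

Request:
{"fn": "step_arm", "kwargs": {
  "increments": [
    {"slide": [0, 0, 0.002], "rotation": [0, 0, 0], "fingers": 40},
    {"slide": [0, 0, 0.002], "rotation": [0, 0, 0], "fingers": 40},
    {"slide": [0, 0, 0.002], "rotation": [0, 0, 0], "fingers": 40},
    {"slide": [0, 0, 0], "rotation": [0, 0, 0], "fingers": 40},
    {"slide": [0, 0, -0.06], "rotation": [0, 0, 0], "fingers": 40},
    {"slide": [0, 0, -0.14], "rotation": [0, 0, 0], "fingers": 40},
    {"slide": [0, 0, -0.22], "rotation": [0, 0, 0], "fingers": 40},
    {"slide": [0, 0, -0.3], "rotation": [0, 0, 0], "fingers": 40},
    {"slide": [0, 0, -0.32], "rotation": [0, 0, 0], "fingers": 40}
  ]
}}

```text
clock: 6.08
tcp_pos: [0.6307, -0.0509, 0.2532]
tool_rot: [3.136, 0.161, 0.015]
wrist_force: [0.7, -0.2, 1.3]
width: 0.469
```

```bash
python3 - <<'E'
from h import *
s=r.get_state();print(s['clock'],s['tcp_pos'],s["wrist_force"])
cv2.imwrite("pics/w3.png",r.camera("wrist"))
E
```

```text
6.0833 [ 0.63074228 -0.05088949  0.25321951] [ 0.68307546 -0.23696535  1.30201522]
```

View pics/w3.png

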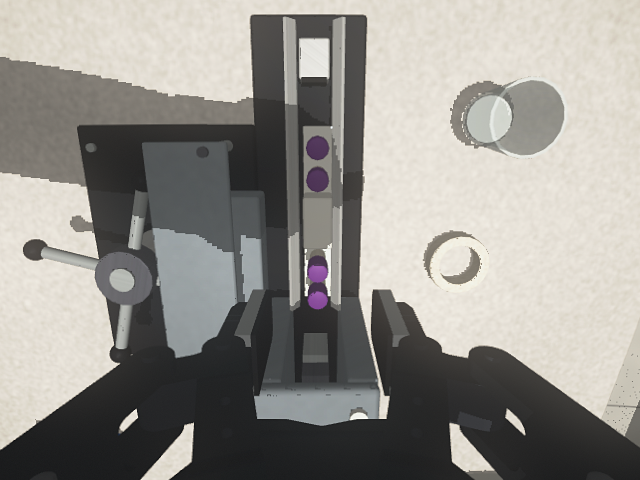

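The rack stands upright and centred in the lane (column 317, rows 127–305), clear of the pusher at (314,58) and in front of the hood. Next is winding, starting with the spoke at about 165°.

```bash
cat >> h.py <<'E'
HUB=np.array([.4793,-.1166]);YAW=5.8
def wpose(th,d,z=.077,rad=.059):
    """finger pose behind the spoke at feeder angle th (deg), d metres behind its centre line"""
    a=np.radians(th+YAW);u=np.array([np.cos(a),np.sin(a)]);t=np.array([np.sin(a),-np.cos(a)])
    return np.r_[HUB+rad*u-d*t,z],down(th+YAW-90)
E
python3 -c "
from h import *
print(go(*wpose(164.6,.027,.2)));print(go(*wpose(164.6,.027)))"
```

```text
(array([-0.4445,  0.1199,  0.1013]), array([ 0.0025, -0.0023, -0.4139]))
(array([-0.4469,  0.1194,  0.3472]), array([ 0.0025, -0.0023, -0.4139]))
```

Request:
{"fn": "step_arm", "kwargs": {
  "increments": [
    {"slide": [-0.04, 0.01, 0], "rotation": [0, 0, -0.03], "fingers": 0},
    {"slide": [-0.08, 0.02, 0], "rotation": [0, 0, -0.065], "fingers": 0},
    {"slide": [-0.13, 0.035, 0], "rotation": [0, 0, -0.1], "fingers": 0},
    {"slide": [-0.18, 0.05, 0], "rotation": [0, 0, -0.14], "fingers": 0},
    {"slide": [-0.23, 0.06, 0], "rotation": [0, 0, -0.18], "fingers": 0},
    {"slide": [-0.28, 0.075, 0.01], "rotation": [0, 0, -0.22], "fingers": 0},
    {"slide": [-0.33, 0.09, 0.03], "rotation": [0, 0, -0.26], "fingers": 0},
    {"slide": [-0.37, 0.1, 0.05], "rotation": [0, 0, -0.3], "fingers": 0},
    {"slide": [-0.41, 0.11, 0.07], "rotation": [0, 0, -0.34], "fingers": 0},
    {"slide": [-0.44, 0.12, 0.09], "rotation": [0, 0, -0.38], "fingers": 0},
    {"slide": [-0.445, 0.12, 0.1], "rotation": [0.002, -0.002, -0.414], "fingers": 0},
    {"slide": [-0.445, 0.12, 0.1], "rotation": [0.002, -0.002, -0.414], "fingers": 0}
  ]
}}

```text
clock: 7.13
tcp_pos: [0.4121, -0.1333, 0.1941]
tool_rot: [-2.392, -2.025, 0.012]
wrist_force: [0.9, 0.6, 0.7]
width: 0.003
```

```bash
python3 - <<'E'
from h import *
s=r.get_state();print(s['clock'],s['tcp_pos'],s["width"],go(*wpose(164.6,.027)))
im=r.camera("wrist");c=r.calibration("wrist");cv2.imwrite("pics/w4.png",im)
E
```

```text
7.1333 [ 0.41212383 -0.13326315  0.1940558 ] 0.0033295393242891652 (array([0.0014, 0.0115, 0.234 ]), array([-0.0035,  0.0002,  0.0005]))
```

View pics/w4.png

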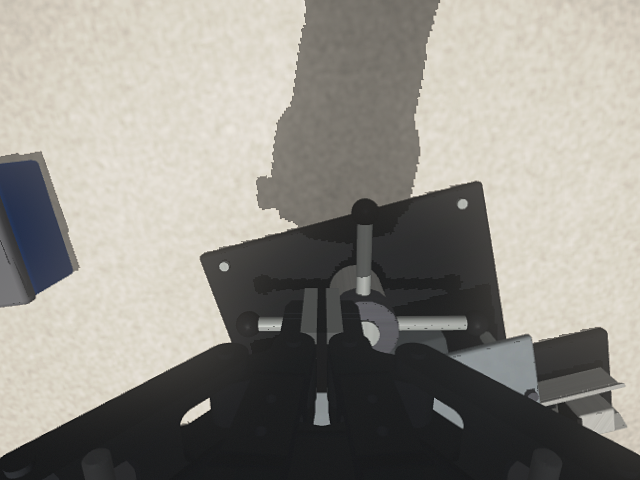

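The spoke points up at column 363 with its ball at (364,212). The shut fingertips, at columns 303–342, are on its trailing side. Next I lower beside it.

Request:
{"fn": "step_arm", "kwargs": {
  "increments": [
    {"slide": [0.001, 0.011, 0.04], "rotation": [-0.003, 0, 0], "fingers": 0},
    {"slide": [0.001, 0.011, 0.1], "rotation": [-0.003, 0, 0], "fingers": 0},
    {"slide": [0.001, 0.011, 0.16], "rotation": [-0.003, 0, 0], "fingers": 0},
    {"slide": [0.001, 0.011, 0.21], "rotation": [-0.003, 0, 0], "fingers": 0},
    {"slide": [0.001, 0.011, 0.234], "rotation": [-0.003, 0, 0], "fingers": 0},
    {"slide": [0.001, 0.011, 0.234], "rotation": [-0.003, 0, 0], "fingers": 0}
  ]
}}

```text
clock: 7.68
tcp_pos: [0.4171, -0.1328, 0.0759]
tool_rot: [-2.4, -2.024, 0.004]
wrist_force: [0.0, 0.1, 0.1]
width: -0.004
```

```bash
cat >> h.py <<'E'
def rows(ths,d,z=.077):
    for th in ths:
        s,o=go(*wpose(th,d,z));print(th,s.round(3).tolist(),round(float(o[2]),3),o[:2].round(3).tolist())
E
python3 -c "
from h import *
s=r.get_state();print(s['tcp_pos'],s['wrist_force'])
rows([164.6,158,152,146,140,134,128,122,116,110,104,100],.0195)"
```

```text
[ 0.41708192 -0.13284109  0.07591063] [0.03538168 0.11516616 0.11842353]
164.6 [0.014, -0.001, -0.002] -0.001 [-0.001, 0.0]
158 [0.028, -0.004, -0.002] 0.036 [-0.001, 0.0]
152 [0.04, -0.006, -0.002] 0.069 [-0.001, 0.0]
146 [0.053, -0.007, -0.002] 0.103 [-0.001, 0.0]
140 [0.066, -0.006, -0.002] 0.136 [-0.001, 0.0]
134 [0.079, -0.004, -0.002] 0.169 [-0.001, 0.0]
128 [0.092, -0.001, -0.002] 0.203 [-0.001, 0.0]
122 [0.104, 0.004, -0.002] 0.236 [-0.001, 0.0]
116 [0.116, 0.01, -0.002] 0.269 [-0.001, 0.001]
110 [0.126, 0.017, -0.002] 0.303 [-0.001, 0.001]
104 [0.136, 0.025, -0.002] 0.336 [-0.001, 0.001]
100 [0.143, 0.031, -0.002] 0.358 [-0.001, 0.001]
```

Request:
{"fn": "step_arm", "kwargs": {
  "increments": [
    {"slide": [0.014, -0.001, -0.002], "rotation": [0, 0, 0], "fingers": 0},
    {"slide": [0.028, -0.004, -0.002], "rotation": [0, 0, 0.036], "fingers": 0},
    {"slide": [0.04, -0.006, -0.002], "rotation": [0, 0, 0.069], "fingers": 0},
    {"slide": [0.053, -0.007, -0.002], "rotation": [0, 0, 0.103], "fingers": 0},
    {"slide": [0.066, -0.006, -0.002], "rotation": [0, 0, 0.136], "fingers": 0},
    {"slide": [0.079, -0.004, -0.002], "rotation": [0, 0, 0.169], "fingers": 0}
  ]
}}

```text
clock: 8.18
tcp_pos: [0.4228, -0.0951, 0.0807]
tool_rot: [2.848, 1.315, -0.004]
wrist_force: [-3.3, -7.4, -4.3]
width: -0.0
```

```bash
python3 -c "
from h import *
s=r.get_state();print(s['tcp_pos'],s['wrist_force'])
rows([130,125,119,113,107,101],.0195)"
```

```text
[ 0.42276771 -0.09512404  0.0807465 ] [-3.33715857 -7.43925719 -4.29169705]
130 [0.01, -0.006, 0.007] 0.021 [0.001, 0.001]
125 [0.02, -0.009, 0.007] 0.049 [0.001, 0.001]
119 [0.033, -0.01, 0.007] 0.082 [0.001, 0.001]
113 [0.046, -0.01, 0.007] 0.115 [0.001, 0.001]
107 [0.059, -0.009, 0.007] 0.149 [0.001, 0.001]
101 [0.072, -0.006, 0.007] 0.182 [0.002, 0.001]
```

Request:
{"fn": "step_arm", "kwargs": {
  "increments": [
    {"slide": [0.01, -0.004, 0.007], "rotation": [0, 0, 0.021], "fingers": 0},
    {"slide": [0.02, -0.007, 0.007], "rotation": [0, 0, 0.049], "fingers": 0},
    {"slide": [0.033, -0.009, 0.007], "rotation": [0, 0, 0.082], "fingers": 0},
    {"slide": [0.046, -0.01, 0.007], "rotation": [0, 0, 0.115], "fingers": 0},
    {"slide": [0.059, -0.009, 0.007], "rotation": [0, 0, 0.149], "fingers": 0},
    {"slide": [0.072, -0.006, 0.007], "rotation": [0, 0, 0.182], "fingers": 0},
    {"slide": [0.072, -0.006, 0.007], "rotation": [0, 0, 0.182], "fingers": 0}
  ]
}}

```text
clock: 8.77
tcp_pos: [0.4448, -0.0649, 0.0777]
tool_rot: [3.103, 0.463, 0.002]
wrist_force: [-2.6, -3.6, 0.1]
width: 0.001
```

```bash
cat >> h.py <<'E'
def est(h=.0145):
    "spoke angle (feeder deg) if the finger touches it, radius, push force along tool x and its 60 mm equivalent"
    s=r.get_state();T=R.from_rotvec(s["tool_rot"]).as_matrix();x=T[:2,0];p=s["tcp_pos"][:2]-HUB
    l=np.hypot(*p);al=np.degrees(np.arctan2(p[1],p[0]))-YAW;th=al-np.degrees(np.arcsin((h+.005)/l))
    F=-np.array(s["wrist_force"][:2])@x;print("t",round(s["clock"],2),"z",s["tcp_pos"][2].round(4),"spoke",round(th%360,1),"rad",round(float(np.sqrt(l*l-(h+.005)**2)),4),"F",F.round(1),"tool az-yaw+90",round((np.degrees(np.arctan2(x[1],x[0]))-YAW+90)%360,1),np.round(s["wrist_force"],1))
E
python3 - <<'E'
from h import *
est()
im=r.camera("wrist");cv2.imwrite("pics/w5.png",im)
print("up:",go(r.get_state()["tcp_pos"]+[0,0,.05]),"next:",go(*wpose(191,.030,.14)))
E
```

```text
t 8.77 z 0.0777 spoke 99.6 rad 0.059 F 3.5 tool az-yaw+90 101.2 [-2.6 -3.6  0.1]
up: (array([ 0.0001,  0.0003, -0.1   ]), None) next: (array([-0.0829,  0.1789, -0.1242]), array([ 0.0012,  0.0005, -0.4977]))
```

View pics/w5.png

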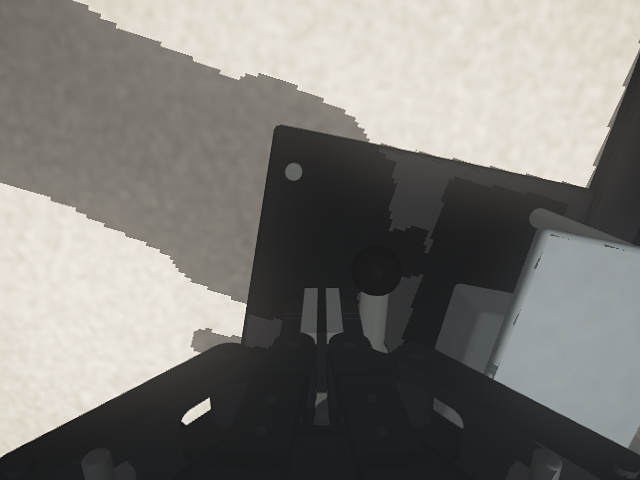

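The ball is at (376,270) beside the fingers (columns 302–345), so the spoke has turned; next I check its angle.

```bash
python3 - <<'E'
from h import *
w=onz(r.calibration("wrist"),[(376,270)],.07)[0,:2]-HUB
print(w,np.hypot(*w),np.degrees(np.arctan2(w[1],w[0]))-YAW)
E
```

```text
[-0.0231581   0.07847108] 0.08181691350421741 100.64219170774608
```

Request:
{"fn": "step_arm", "kwargs": {
  "increments": [
    {"slide": [-0.016, 0, 0], "rotation": [0, 0, 0], "fingers": 0},
    {"slide": [-0.016, 0, -0.07], "rotation": [0, 0, -0.01], "fingers": 0},
    {"slide": [-0.03, 0.01, -0.124], "rotation": [0, 0, -0.05], "fingers": 0},
    {"slide": [-0.06, 0.03, -0.124], "rotation": [0, 0, -0.09], "fingers": 0},
    {"slide": [-0.08, 0.05, -0.124], "rotation": [0, 0, -0.13], "fingers": 0},
    {"slide": [-0.09, 0.07, -0.124], "rotation": [0, 0, -0.17], "fingers": 0},
    {"slide": [-0.095, 0.09, -0.124], "rotation": [0, 0, -0.21], "fingers": 0},
    {"slide": [-0.1, 0.11, -0.124], "rotation": [0, 0, -0.25], "fingers": 0},
    {"slide": [-0.1, 0.13, -0.124], "rotation": [0, 0, -0.29], "fingers": 0},
    {"slide": [-0.095, 0.15, -0.124], "rotation": [0, 0, -0.33], "fingers": 0},
    {"slide": [-0.09, 0.165, -0.124], "rotation": [0, 0, -0.37], "fingers": 0},
    {"slide": [-0.083, 0.179, -0.124], "rotation": [0, 0, -0.41], "fingers": 0}
  ]
}}

```text
clock: 9.82
tcp_pos: [0.431, -0.1629, 0.1393]
tool_rot: [2.199, 2.239, 0.002]
wrist_force: [-0.2, 0.6, 0.2]
width: 0.002
```

```bash
python3 -c "
from h import *
print(go(*wpose(190.5,.029,.14)));print(go(*wpose(190.5,.029,.077)))"
```

```text
(array([ 0.0039, -0.0003, -0.0013]), array([ 0.001 ,  0.0005, -0.0849]))
(array([ 0.004 , -0.0008,  0.1247]), array([ 0.001 ,  0.0005, -0.0849]))
```

Request:
{"fn": "step_arm", "kwargs": {
  "increments": [
    {"slide": [0.003, 0, 0], "rotation": [0, 0, -0.04], "fingers": 0},
    {"slide": [0.003, 0, 0], "rotation": [0, 0, -0.075], "fingers": 0},
    {"slide": [0.003, 0, 0.01], "rotation": [0, 0, -0.085], "fingers": 0},
    {"slide": [0.003, 0, 0.06], "rotation": [0, 0, -0.085], "fingers": 0},
    {"slide": [0.003, 0, 0.11], "rotation": [0, 0, -0.085], "fingers": 0},
    {"slide": [0.003, 0, 0.127], "rotation": [0, 0, -0.085], "fingers": 0},
    {"slide": [0.003, 0, 0.127], "rotation": [0, 0, -0.085], "fingers": 0}
  ]
}}

```text
clock: 10.4
tcp_pos: [0.4293, -0.1605, 0.0735]
tool_rot: [-1.89, -2.507, 0.001]
wrist_force: [-0.3, 1.2, -0.1]
width: 0.0
```

```bash
python3 -c "
from h import *
est();rows([190.5,184,178,172,166,160,154,148,142,136,130,124,118,112,106,101],.0195)"
```

```text
t 10.4 z 0.0735 spoke 198.4 rad 0.0636 F -1.2 tool az-yaw+90 190.2 [-0.3  1.2 -0.1]
190.5 [0.017, 0.002, -0.007] -0.002 [-0.0, -0.0]
184 [0.031, -0.001, -0.007] 0.034 [-0.0, -0.0]
178 [0.044, -0.003, -0.007] 0.068 [-0.0, -0.0]
172 [0.057, -0.004, -0.007] 0.101 [-0.0, -0.0]
166 [0.07, -0.003, -0.007] 0.134 [-0.0, -0.0]
160 [0.082, -0.001, -0.007] 0.168 [-0.0, -0.0]
154 [0.095, 0.002, -0.007] 0.201 [-0.0, -0.0]
148 [0.107, 0.007, -0.007] 0.234 [-0.0, -0.0]
142 [0.119, 0.012, -0.007] 0.268 [-0.001, -0.0]
136 [0.13, 0.02, -0.007] 0.301 [-0.001, -0.0]
130 [0.14, 0.028, -0.007] 0.334 [-0.001, 0.0]
124 [0.149, 0.037, -0.007] 0.368 [-0.001, 0.0]
118 [0.157, 0.047, -0.007] 0.401 [-0.001, 0.0]
112 [0.164, 0.058, -0.007] 0.434 [-0.001, 0.0]
106 [0.17, 0.069, -0.007] 0.468 [-0.001, 0.0]
101 [0.174, 0.08, -0.007] 0.495 [-0.001, 0.0]
```

Request:
{"fn": "step_arm", "kwargs": {
  "increments": [
    {"slide": [0.017, 0.002, -0.003], "rotation": [0, 0, 0], "fingers": 0},
    {"slide": [0.031, -0.001, -0.003], "rotation": [0, 0, 0.034], "fingers": 0},
    {"slide": [0.044, -0.003, -0.003], "rotation": [0, 0, 0.068], "fingers": 0},
    {"slide": [0.057, -0.004, -0.003], "rotation": [0, 0, 0.101], "fingers": 0},
    {"slide": [0.07, -0.003, -0.003], "rotation": [0, 0, 0.134], "fingers": 0},
    {"slide": [0.082, -0.001, -0.003], "rotation": [0, 0, 0.168], "fingers": 0},
    {"slide": [0.095, 0.002, -0.003], "rotation": [0, 0, 0.201], "fingers": 0},
    {"slide": [0.107, 0.007, -0.003], "rotation": [0, 0, 0.234], "fingers": 0},
    {"slide": [0.119, 0.012, -0.003], "rotation": [0, 0, 0.268], "fingers": 0},
    {"slide": [0.13, 0.02, -0.003], "rotation": [0, 0, 0.301], "fingers": 0},
    {"slide": [0.14, 0.028, -0.003], "rotation": [0, 0, 0.334], "fingers": 0},
    {"slide": [0.149, 0.037, -0.003], "rotation": [0, 0, 0.368], "fingers": 0}
  ]
}}

```text
clock: 11.4
tcp_pos: [0.4271, -0.0851, 0.0779]
tool_rot: [2.953, 1.057, -0.003]
wrist_force: [-5.3, -7.1, 2.3]
width: -0.002
```

```bash
python3 -c "
from h import *
est();rows([118,112,106,100],.0195)"
```

```text
t 11.4 z 0.0779 spoke 124.4 rad 0.0578 F 8.6 tool az-yaw+90 123.6 [-5.3 -7.1  2.3]
118 [0.013, -0.006, 0.002] 0.031 [0.001, 0.001]
112 [0.026, -0.008, 0.002] 0.064 [0.001, 0.001]
106 [0.039, -0.009, 0.002] 0.098 [0.001, 0.001]
100 [0.052, -0.009, 0.002] 0.131 [0.002, 0.001]
```

Request:
{"fn": "step_arm", "kwargs": {
  "increments": [
    {"slide": [0.013, -0.004, 0.002], "rotation": [0, 0, 0.031], "fingers": 0},
    {"slide": [0.026, -0.007, 0.002], "rotation": [0, 0, 0.064], "fingers": 0},
    {"slide": [0.039, -0.009, 0.002], "rotation": [0, 0, 0.098], "fingers": 0},
    {"slide": [0.052, -0.009, 0.002], "rotation": [0, 0, 0.131], "fingers": 0},
    {"slide": [0.052, -0.009, 0.002], "rotation": [0, 0, 0.131], "fingers": 0}
  ]
}}

```text
clock: 11.82
tcp_pos: [0.4453, -0.0645, 0.077]
tool_rot: [3.107, 0.434, 0.001]
wrist_force: [-1.9, -3.4, -0.4]
width: -0.0
```

```bash
python3 -c "
from h import *
est();print(go(*wpose(190.5,.029,.14)))"
```

```text
t 11.82 z 0.077 spoke 99.0 rad 0.0591 F 2.7 tool az-yaw+90 100.1 [-1.9 -3.4 -0.4]
(array([-0.0807,  0.1782, -0.1253]), array([ 0.0011,  0.001 , -0.5023]))
```

Request:
{"fn": "step_arm", "kwargs": {
  "increments": [
    {"slide": [-0.016, 0, 0], "rotation": [0, 0, 0], "fingers": 0},
    {"slide": [-0.016, 0, -0.07], "rotation": [0, 0, -0.01], "fingers": 0},
    {"slide": [-0.03, 0.01, -0.124], "rotation": [0, 0, -0.05], "fingers": 0},
    {"slide": [-0.06, 0.03, -0.124], "rotation": [0, 0, -0.09], "fingers": 0},
    {"slide": [-0.08, 0.05, -0.124], "rotation": [0, 0, -0.13], "fingers": 0},
    {"slide": [-0.09, 0.07, -0.124], "rotation": [0, 0, -0.17], "fingers": 0},
    {"slide": [-0.095, 0.09, -0.124], "rotation": [0, 0, -0.21], "fingers": 0},
    {"slide": [-0.1, 0.11, -0.124], "rotation": [0, 0, -0.25], "fingers": 0},
    {"slide": [-0.1, 0.13, -0.124], "rotation": [0, 0, -0.29], "fingers": 0},
    {"slide": [-0.095, 0.15, -0.124], "rotation": [0, 0, -0.33], "fingers": 0},
    {"slide": [-0.09, 0.165, -0.124], "rotation": [0, 0, -0.37], "fingers": 0},
    {"slide": [-0.081, 0.178, -0.124], "rotation": [0, 0, -0.41], "fingers": 0}
  ]
}}

```text
clock: 12.82
tcp_pos: [0.4311, -0.1613, 0.139]
tool_rot: [2.221, 2.217, 0.002]
wrist_force: [-0.0, -0.1, -0.1]
width: 0.001
```

```bash
python3 -c "
from h import *
print(go(*wpose(190,.029,.14)));print(go(*wpose(190,.029,.077)))"
```

```text
(array([ 0.0015, -0.0013, -0.002 ]), array([ 0.001 ,  0.0006, -0.0883]))
(array([ 0.0017, -0.0017,  0.124 ]), array([ 0.001 ,  0.0006, -0.0883]))
```

Request:
{"fn": "step_arm", "kwargs": {
  "increments": [
    {"slide": [0.001, -0.001, 0], "rotation": [0, 0, -0.04], "fingers": 0},
    {"slide": [0.001, -0.001, 0], "rotation": [0, 0, -0.075], "fingers": 0},
    {"slide": [0.001, -0.001, 0.01], "rotation": [0, 0, -0.088], "fingers": 0},
    {"slide": [0.001, -0.001, 0.06], "rotation": [0, 0, -0.088], "fingers": 0},
    {"slide": [0.001, -0.001, 0.11], "rotation": [0, 0, -0.088], "fingers": 0},
    {"slide": [0.001, -0.001, 0.124], "rotation": [0, 0, -0.088], "fingers": 0},
    {"slide": [0.001, -0.001, 0.124], "rotation": [0, 0, -0.088], "fingers": 0}
  ]
}}

```text
clock: 13.4
tcp_pos: [0.4292, -0.1599, 0.0747]
tool_rot: [-1.903, -2.499, 0.001]
wrist_force: [-0.0, 0.0, 0.4]
width: 0.004
```

```bash
python3 -c "
from h import *
est();rows([190,184,178,172,166,160,154,148,142,136,130],.0195)"
```

```text
t 13.4 z 0.0747 spoke 197.9 rad 0.0632 F -0.0 tool az-yaw+90 189.6 [-0.   0.   0.4]
190 [0.017, 0.002, -0.005] -0.002 [-0.0, -0.0]
184 [0.03, -0.002, -0.005] 0.031 [-0.0, -0.0]
178 [0.042, -0.004, -0.005] 0.065 [-0.0, -0.0]
172 [0.055, -0.005, -0.005] 0.098 [-0.0, -0.0]
166 [0.068, -0.004, -0.005] 0.131 [-0.0, -0.0]
160 [0.081, -0.002, -0.005] 0.165 [-0.0, -0.0]
154 [0.094, 0.001, -0.005] 0.198 [-0.0, 0.0]
148 [0.106, 0.005, -0.005] 0.231 [-0.0, 0.0]
142 [0.118, 0.011, -0.005] 0.265 [-0.0, 0.0]
136 [0.129, 0.018, -0.005] 0.298 [-0.0, 0.0]
130 [0.139, 0.026, -0.005] 0.331 [-0.0, 0.0]
```

Request:
{"fn": "step_arm", "kwargs": {
  "increments": [
    {"slide": [0.017, 0.002, -0.002], "rotation": [0, 0, 0], "fingers": 0},
    {"slide": [0.03, -0.002, -0.002], "rotation": [0, 0, 0.031], "fingers": 0},
    {"slide": [0.042, -0.004, -0.002], "rotation": [0, 0, 0.065], "fingers": 0},
    {"slide": [0.055, -0.005, -0.002], "rotation": [0, 0, 0.098], "fingers": 0},
    {"slide": [0.068, -0.004, -0.002], "rotation": [0, 0, 0.131], "fingers": 0},
    {"slide": [0.081, -0.002, -0.002], "rotation": [0, 0, 0.165], "fingers": 0},
    {"slide": [0.094, 0.001, -0.002], "rotation": [0, 0, 0.198], "fingers": 0},
    {"slide": [0.106, 0.005, -0.002], "rotation": [0, 0, 0.231], "fingers": 0},
    {"slide": [0.118, 0.011, -0.002], "rotation": [0, 0, 0.265], "fingers": 0},
    {"slide": [0.129, 0.018, -0.002], "rotation": [0, 0, 0.298], "fingers": 0},
    {"slide": [0.139, 0.026, -0.002], "rotation": [0, 0, 0.331], "fingers": 0}
  ]
}}

```text
clock: 14.32
tcp_pos: [0.4238, -0.0909, 0.0781]
tool_rot: [2.893, 1.212, -0.003]
wrist_force: [-5.4, -7.1, 2.9]
width: -0.003
```

```bash
python3 -c "
from h import *
est();rows([128,124,120,116,112,108,104,100],.0195)"
```

```text
t 14.32 z 0.0781 spoke 130.7 rad 0.0579 F 8.8 tool az-yaw+90 129.7 [-5.4 -7.1  2.9]
128 [0.006, -0.004, 0.002] 0.009 [0.001, 0.001]
124 [0.014, -0.006, 0.002] 0.032 [0.001, 0.001]
120 [0.022, -0.008, 0.002] 0.054 [0.001, 0.001]
116 [0.031, -0.009, 0.002] 0.076 [0.002, 0.001]
112 [0.04, -0.009, 0.002] 0.098 [0.002, 0.001]
108 [0.048, -0.009, 0.002] 0.12 [0.002, 0.001]
104 [0.057, -0.008, 0.002] 0.143 [0.002, 0.001]
100 [0.066, -0.007, 0.002] 0.165 [0.002, 0.001]
```

Request:
{"fn": "step_arm", "kwargs": {
  "increments": [
    {"slide": [0.006, -0.002, 0.001], "rotation": [0, 0, 0.01], "fingers": 0},
    {"slide": [0.012, -0.004, 0.002], "rotation": [0, 0, 0.028], "fingers": 0}
  ]
}}

```text
clock: 14.48
tcp_pos: [0.4273, -0.0852, 0.0777]
tool_rot: [2.941, 1.089, -0.0]
wrist_force: [-5.7, -6.0, 6.3]
width: -0.005
```

```bash
python3 -c "
from h import *
est();rows([122,120,116],.0195)"
```

```text
t 14.48 z 0.0777 spoke 124.3 rad 0.0576 F 8.2 tool az-yaw+90 124.8 [-5.7 -6.   6.3]
122 [0.005, -0.004, 0.001] 0.016 [0.002, 0.001]
120 [0.009, -0.005, 0.001] 0.027 [0.002, 0.001]
116 [0.018, -0.007, 0.001] 0.049 [0.002, 0.0]
```

Request:
{"fn": "step_arm", "kwargs": {
  "increments": [
    {"slide": [0.005, -0.002, 0], "rotation": [0, 0, 0.013], "fingers": 0},
    {"slide": [0.01, -0.003, 0], "rotation": [0, 0, 0.026], "fingers": 0}
  ]
}}

```text
clock: 14.65
tcp_pos: [0.43, -0.081, 0.0777]
tool_rot: [2.983, 0.967, 0.0]
wrist_force: [-5.5, -7.0, 5.5]
width: -0.001
```

```bash
python3 -c "
from h import *
est()"
```

```text
t 14.65 z 0.0777 spoke 119.6 rad 0.0576 F 8.5 tool az-yaw+90 120.1 [-5.5 -7.   5.5]
```

Request:
{"fn": "step_arm", "kwargs": {
  "increments": [
    {"slide": [0.005, -0.001, 0], "rotation": [0, 0, 0.013], "fingers": 0},
    {"slide": [0.01, -0.002, 0], "rotation": [0, 0, 0.026], "fingers": 0}
  ]
}}

```text
clock: 14.82
tcp_pos: [0.4332, -0.0771, 0.0777]
tool_rot: [3.02, 0.845, 0.0]
wrist_force: [-6.5, -6.1, 6.4]
width: -0.0
```

Request:
{"fn": "step_arm", "kwargs": {
  "increments": [
    {"slide": [0.005, -0.001, 0], "rotation": [0, 0, 0.013], "fingers": 0},
    {"slide": [0.01, -0.002, 0], "rotation": [0, 0, 0.026], "fingers": 0}
  ]
}}

```text
clock: 14.98
tcp_pos: [0.4366, -0.0735, 0.0776]
tool_rot: [3.053, 0.721, -0.001]
wrist_force: [-9.1, -6.8, 9.6]
width: -0.005
```

```bash
python3 -c "
from h import *
est();rows([108,104,100],.0195)"
```

```text
t 14.98 z 0.0776 spoke 110.2 rad 0.0574 F 11.2 tool az-yaw+90 110.8 [-9.1 -6.8  9.6]
108 [0.005, -0.004, 0.001] 0.015 [0.002, 0.0]
104 [0.013, -0.007, 0.001] 0.038 [0.002, 0.0]
100 [0.022, -0.008, 0.001] 0.06 [0.002, 0.0]
```

Request:
{"fn": "step_arm", "kwargs": {
  "increments": [
    {"slide": [0.004, -0.001, 0], "rotation": [0, 0, 0.01], "fingers": 0}
  ]
}}

```text
clock: 15.07
tcp_pos: [0.4377, -0.0724, 0.0776]
tool_rot: [3.063, 0.673, -0.002]
wrist_force: [-13.0, -8.3, 11.0]
width: 0.002
```

```bash
python3 -c "
from h import *
est()"
```

```text
t 15.07 z 0.0776 spoke 108.7 rad 0.0574 F 15.3 tool az-yaw+90 109.0 [-13.   -8.3  11. ]
```

Push force rose from 8.5 to 11.2 to 15.3 N over about 6°, so the rack is snug on the stop. Backing off.

Request:
{"fn": "step_arm", "kwargs": {
  "increments": [
    {"slide": [-0.016, 0, 0], "rotation": [0, 0, 0], "fingers": 0},
    {"slide": [-0.022, 0, 0], "rotation": [0, 0, 0], "fingers": 0},
    {"slide": [-0.022, 0, -0.08], "rotation": [0, 0, 0], "fingers": 0},
    {"slide": [-0.022, 0, -0.16], "rotation": [0, 0, 0], "fingers": 0},
    {"slide": [-0.08, 0, -0.24], "rotation": [0, 0, 0], "fingers": 0},
    {"slide": [-0.14, 0, -0.26], "rotation": [0, 0, 0], "fingers": 0},
    {"slide": [-0.14, 0, -0.26], "rotation": [0, 0, 0], "fingers": 0}
  ]
}}

```text
clock: 15.65
tcp_pos: [0.3736, -0.1018, 0.2106]
tool_rot: [3.063, 0.676, 0.01]
wrist_force: [-0.3, 0.2, -0.6]
width: 0.001
```

```bash
python3 - <<'E'
from h import *
est()
im=r.camera("side")[190:390,220:460]
cv2.imwrite("pics/s6.png",cv2.resize(im,None,fx=3,fy=3,interpolation=cv2.INTER_CUBIC))
E
```

```text
t 15.65 z 0.2106 spoke 155.7 rad 0.1049 F 0.2 tool az-yaw+90 109.1 [-0.3  0.2 -0.6]
```

View pics/s6.png

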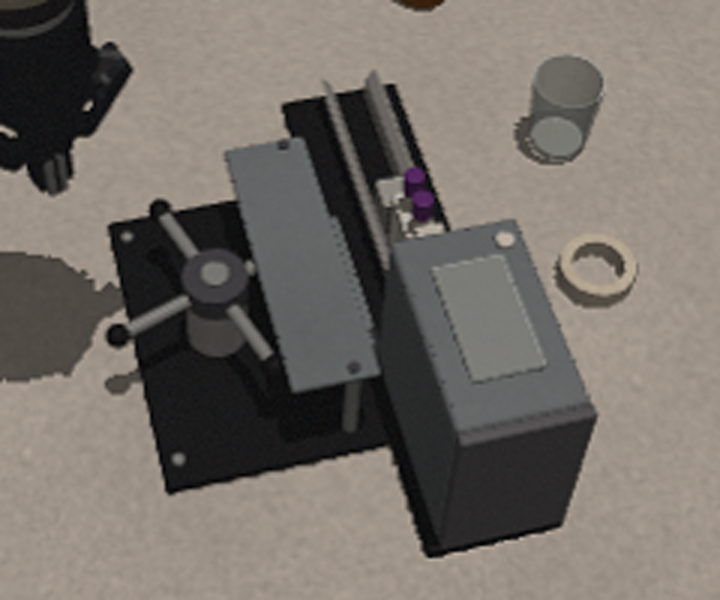

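The rack is in the hood mouth with two caps showing at (414,177) and (423,203) and the pusher against it at (390,195). Balls are at (160,208) and (117,335), and the gripper is clear.

```bash
python3 - <<'E'
from h import *
c=r.calibration("side");a=np.radians(YAW);Q=np.array([[np.cos(a),-np.sin(a)],[np.sin(a),np.cos(a)]])
for n,p,z in(("ball",(160,208),.07),("ball",(117,335),.07),("cap56",(414,175),.103),("cap34",(423,202),.103)):
    f=Q.T@(onz(c,[np.array(p)/3+[220,190]],z)[0,:2]-HUB);print(n,f.round(4),np.degrees(np.arctan2(f[1],f[0]))%360)
E
```

```text
ball [-0.0239  0.0799] 106.68682486132255
ball [-0.075  -0.0232] 197.15929663804263
cap56 [0.1597 0.0415] 14.562947123604099
cap34 [0.1589 0.016 ] 5.765162142786729
```

```bash
python3 -c "
from h import *
print(r.get_state()['wrist_force'],r.sign_off())"
```

```text
the job is handed in; nothing more can be done
[ 1.04285503 -0.36092094 -0.52825563] None
```

The rack is in the hood, held snug by the pusher against the sprung stop, and the job was handed in at about 16 s. I stood it upright in the lane, let go, then wound the handle clockwise with shut fingers over three spokes in turn. I never touched the pusher. I stopped when I felt the stop, then backed off and lifted the gripper clear.

**Push force:** it ran at about 8.5 N while turning freely, then rose to 11.2 and 15.3 N over the last 6° or so. The last reading is about 14.6 N at 60 mm, inside the 12–16 N snug range.

**Final position:** in the last picture the spokes stayed where I left them. The handle angle puts the rack's origin at feeder y of about −20 mm, but the visible caps put it at −14 to −18 mm. That disagreement is within my picture accuracy, and the stop range is −15 to −45 mm. The stop itself cannot be seen, so it is inferred from the force rise alone.

**Surroundings:** the beaker and tape stand where they were, and no contact with any other thing was felt. The last force reading showed the gripper touching nothing.

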